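Ready the stereo microscope

ROBOT

A 6-joint arm with a two-finger parallel gripper is mounted at the origin on the work surface. World frame = base frame: x ahead of the robot, y to its left, z up, the work surface at z = 0. Lengths are in m, angles in rad, forces in N, time in s.
With the tool pointing down it reaches from about 0.35 to 0.975 m from the base axis. Payload 4.9 kg.
Tool frame: the origin (TCP) lies at the very end of the fingers, on their centre line; the grasp point (between the pads) lies 19 mm behind it; z points along the fingers, x is the direction in which the jaws open and shut, and the axes are right-handed (so a half turn about z gives the same grasp; the last joint's range is limited). The gripper opens to 85 mm and grips with 20 to 120 N. Pads are 22 mm wide; open, the fingers measure 114 mm over their backs; the gripper's body (76 mm by 85 mm) begins 54 mm behind the grasp point. The pads swing forward as they close: fully open they stand 13 mm farther back than shut.
Start: joints at [1.102, 0.053, 1.613, -0, 1.476, -0.119], TCP at [0.214, 0.587, 0.231] pointing down, gripper open.
Joint ranges: [-3.01, 3.01], [-1.01, 2.22], [0.06, 2.58], [-1.02, 4.17], [0.09, 2.62], [-3.14, 3.14]. Speed limits (rad/s): [2.57, 2.57, 3.14, 3.14, 3.14, 3.14].

INTERFACE

Orientations are given as a unit quaternion [w, x, y, z].
In Python, from plant import * gives the robot as it stands.
- The arm moves only by the shell command python3 -m inch 'ROWS'. ROWS is text: rows parted by semicolons, each of 7 numbers parted by spaces: the shift along the tool's x, y, z in m, then the turn, a rotation vector about the tool's x, y, z in rad, then the closure, from 0 (fully open) to 1 (shut). A call has 1 to 10 rows; each row shifts and turns the commanded pose from where the row before left it, along the tool's axes as they then stand; what a row does not reach is not made up. A row lasts 1/12 s, in which the tool goes at most 41.7 mm and 7.16 degrees, less where a joint would pass 70% of its speed; a pose out of reach is approached as far as the arm can. A call with a gripper value outside its range is refused whole. The fingers move at their own pace and stop on an object; the grip force is fixed at half the most. Time passes only in rows, so rows that do not move let the fingers close. It gives the time, the measured TCP pose, the force and the opening at its end, in the units of the state.
- state(): the state, without advancing time (a new reading comes with each control period).
- grab_frame(name): name is "scene" or "top"; returns the picture (384x512x3 uint8, blue, green, red); there is no depth.
- camera_info(name): a dict with "vertical_fov" (degrees; the focal length in pixels is half the picture's height over the tangent of half this angle, whatever the lens; pixels are square), "cx", "cy" (the principal point, pixels), "origin" and "rotation" of the camera in the world. Camera axes: x right, y down, z forward; pixel columns grow to the right and rows downward; lengths in m; the calibration is good to about 2 mm. A picture is of the moment at which its call begins. camera_info takes no time and is no camera call.
- job_done(): hands the job in, once; it reports no verdict.
The state is a dict: "time": time; "joint_pos": joint angles; "joint_vel": joint speeds; "joint_efforts": joint torques, N m; "tool_pos": TCP position; "tool_rot": TCP orientation; "contact_force": force on the tool from outside, world axes, zero at the start; "ft_torque": the same for the moment, N m; "gripper_width": opening from 0.0 (shut) to 1.0 (fully open).
Only numpy, scipy, OpenCV 4.12 (cv2) and the standard library are available. Lean on these libraries where they do the work, as an engineer would, in place of code of your own. Each camera call takes 0.05 s, during which the arm holds its last target.

TASK

Get the stereo microscope ready for counting filters: lift the loose dust cap off the eyepiece that still wears one and set it down, open side down, into the empty round well of the white rack (lower it in, do not drop it). Also click the magnification lever on the microscope's side over to the fourth of its five stops, the first being the one that leans furthest towards the eyepieces' side. Leave everything else on the bench where it is.

Things in the scene. Friction and masses are not known exactly. Their poses are not given: they have to be found in the camera images.
- scope: Stereo microscope, ivory and black, fixed. Origin: centre of the underside of its 250 x 200 x 26 mm foot (reaching x -120 to 130); own z up, own -x the user's side. In own mm: head and body x -69 to 23, y -54 to 54, z 98 to 249; column 32 thick at x 95, 296 tall; black focus knobs at x 72 to 114, y to 67 either side, z 164 to 206 (not used).
- capped_rim (a point): Centre of the upper end of the black eyepiece (32 mm across) that wears the dust cap; own (-97.5, -37.5, 287) mm of the microscope, same axes. The eyepiece leans 30 degrees from vertical to the microscope's own -x: its outward axis is (-0.5, 0, 0.866) in own axes; the uncapped part below is 32 mm across for 9 mm more, then 27 to 40 mm.
- bare_rim (a point): The same point of the other eyepiece, which is bare: own (-97.5, +37.5, 287) mm of the microscope, parallel to the first, 75 mm beside it.
- cap: The dust cap to be moved: grey plastic cup turned over, 40 mm outer and 35 mm inner diameter, 27 mm tall, top 3 mm thick, about 15 g, slipped loosely (1.5 mm play all round) over the last 24 mm of the eyepiece. Origin: centre of its open end; own z along its axis from the open end to the closed top, leaning 30 degrees with the eyepiece. It comes off along own z.
- free_well (a point): Centre of the floor of the empty round well in the white rack: 50 mm diameter, 6 mm deep, edge chamfered 2 mm, floor 10 mm above the bench. The rack (196 x 64 x 16 mm, fixed) has three such wells in a row 62 mm apart; the empty one is at one end, 36 mm from the end edge. Site axes: z up, x along the row towards the two occupied wells. The rack stands to the left or right of the microscope.
- mag_lever (a joint): Magnification lever on the microscope's own +y side. Radians: 0 at the first stop, where it leans 40 degrees from upright to own -x; grows as it swings over the top to own +x. Five sprung click stops at 0, 0.349, 0.698, 1.047 (the fourth), 1.396. It is drawn into the nearest stop; about 3 N at the grip takes it over the hump halfway between stops. Starts at the first or second stop.
- lever_grip (a point): Point on the lever's bare aluminium finger grip, a round stick 13 mm thick with a round end, that points away from the turning axis and runs from 36 to 64.5 mm from it; this point is 50 mm from the axis and turns with the lever.
- lever_axis (a point): Point on the lever's level turning axis (the microscope's own y), beside the grip: own (-20, 104, 190) mm of the microscope, same axes. The grip travels on an upright circle about it. Below the grip a thin steel arm leads inwards to the lever's black hub, 20 mm radius, at own y 60 to 70 mm.
- cap_two: The other eyepiece's dust cap, same as the first, already in the middle well of the rack. Leave it. Origin: centre of its open lower end.
- spare_eyepiece: Black spare eyepiece, 35 mm diameter, 50 mm tall, standing in the rack's well at the other end. Leave it. Origin: centre of its underside.
- jar: White closed reagent jar with paper label, 68 mm diameter, 105 mm tall, standing on the bench on the other side of the microscope from the rack. Leave it. Origin: centre of its underside.
- dish: Clear open petri dish with a white filter, 60 mm diameter, 12 mm tall, on the microscope's stage. Leave it. Origin: centre of its underside.
- tweezers: Steel tweezers, 128 mm long, lying on the bench in front of the microscope. Leave them. Origin: under their middle, own y along their length.
- vial: Small amber vial with black cap, 28 mm diameter, 55 mm tall, standing on the bench. Leave it. Origin: centre of its underside.

How it is judged:
On the way:
1. the cap is lowered into the empty well while the fingers still hold it (not dropped) (horizontal distance between cap and free_well below 0.0065 m and z of cap in the frame of free_well below 0.005 m and contact force between the fingers and cap above 0.05 N), for 0.04 s.
At the end, for the whole second after the job is handed in: Cap at rest in the empty well: upright within 3.4 degrees, open side down, within 6.5 mm of the centre, under 2.5 mm above the floor. Lever at its fourth stop (0.94 to 1.15 rad). Other things not moved: dish 20 mm, other cap and spare eyepiece 30 mm, the rest 40 mm (horizontal distance between cap and free_well below 0.0065 m and z of cap in the frame of free_well below 0.0025 m and angle between cap's own z axis and vertical below 0.06 rad and linear speed of cap below 0.02 m/s and value of joint mag_lever between 0.94 and 1.15 rad and distance of each of cap_two, spare_eyepiece from where it was at the start of the episode below 0.03 m and distance of each of jar, tweezers, vial from where it was at the start of the episode below 0.04 m and distance of dish from where it was at the start of the episode below 0.02 m); the robot touches nothing.
It fails at once if something else on the bench or in the rack is knocked over or pushed away (the other cap and the spare eyepiece 30 mm, the dish 20 mm, the others 40 mm or tipped over) (distance of any of cap_two, spare_eyepiece from where it was at the start of the episode above 0.03 m or distance of any of jar, tweezers, vial from where it was at the start of the episode above 0.04 m or distance of dish from where it was at the start of the episode above 0.02 m or angle between any of jar, vial, spare_eyepiece, cap_two's own z axis and vertical above 0.5 rad).
It also fails if it takes over 72 s, if anything falls off the work surface, if the arm or the gripper's body presses on something with over 40 N, if the wrist force passes 120 N, or if a joint passes its speed limit or range.

## Working session

There is one attempt and no reset: what is moved stays moved. The work goes in short steps, Python scripts to look and compute and a shell command to move; the robot and the scene stay as the last step left them, time stands still between calls to the robot, and variables do not carry over. Pictures are saved under pics/ and viewed, and the job is handed in when it is done.

```bash
ls; mkdir -p pics
python3 - <<'E'
from plant import *
import cv2
print(state())
for n in("scene","top"):
    print(n,camera_info(n)); cv2.imwrite(f"pics/{n}0.png",grab_frame(n))
E
```

```text
pics
{'time': 0.0, 'joint_pos': array([ 1.10202005e+00,  5.33606673e-02,  1.61426420e+00,  1.13483981e-05,
        1.47601840e+00, -1.19011111e-01]), 'joint_vel': array([ 0.00211659, -0.00136676, -0.00095381, -0.00120614,  0.00031933,
       -0.00049505]), 'joint_efforts': array([ 1.53867841e-03, -3.93688703e+01, -3.70176816e+01, -9.16122508e-05,
        7.14539085e-03,  5.26684616e-06]), 'tool_pos': array([0.21389658, 0.58660457, 0.23007847]), 'tool_rot': array([ 4.78915576e-04,  8.19352431e-01,  5.73289231e-01, -9.06598206e-04]), 'contact_force': array([-0.20321396, -0.95863474, -0.43971672]), 'ft_torque': array([ 0.02438476, -0.04491705, -0.02115243]), 'gripper_width': 0.998118155888216}
scene {'vertical_fov': 43.97991783046327, 'cx': 260.7494855297344, 'cy': 198.74017382965042, 'origin': array([1.17110404, 0.53442443, 1.04510133]), 'rotation': array([-0.16117891,  0.38925254,  0.83872108, -0.34503734])}
top {'vertical_fov': 57.35259883431235, 'cx': 255.1141502846904, 'cy': 190.83433606158496, 'origin': array([ 0.36240004, -0.00617514,  1.21353626]), 'rotation': array([ 0.05891626, -0.69830844,  0.71174827, -0.04804777])}
```

View pics/scene0.png

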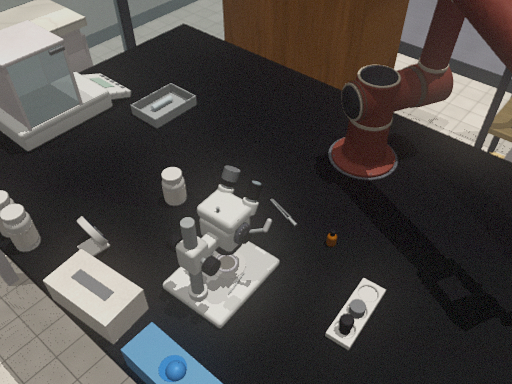

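View pics/top0.png

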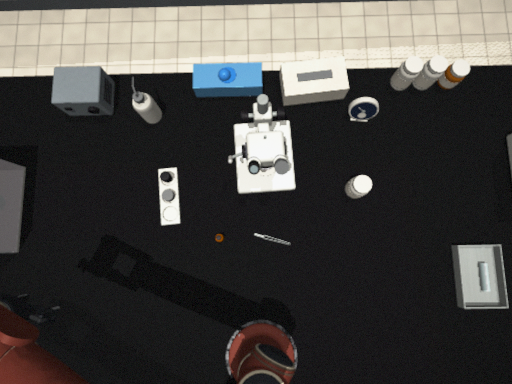

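The top view shows the base at about (262,350) and the scope at (264,155). The lever is on the left at (237,157), the capped eyepiece at (282,166), and the bare one at (254,169). The rack is at (169,195) with its empty well at (170,213). Next I'll zoom in.

```bash
cat > h.py <<'E'
import numpy as np, cv2
from scipy.spatial.transform import Rotation as R
from plant import *
def cam(n):
    c=camera_info(n); q=c["rotation"]; return c, R.from_quat([q[1],q[2],q[3],q[0]]).as_matrix(), 192/np.tan(np.radians(c["vertical_fov"]/2))
def ray(n,u,v):
    c,M,f=cam(n); d=M@np.array([(u-c["cx"])/f,(v-c["cy"])/f,1]); return np.array(c["origin"]),d/np.linalg.norm(d)
def onz(n,u,v,z):
    o,d=ray(n,u,v); return o+d*(z-o[2])/d[2]
def tri(a,b):
    o1,d1=ray("scene",*a); o2,d2=ray("top",*b)
    s=np.linalg.lstsq(np.c_[d1,-d2],o2-o1,rcond=None)[0]
    p,q=o1+s[0]*d1,o2+s[1]*d2; return (p+q)/2,np.linalg.norm(p-q)
def proj(n,p):
    c,M,f=cam(n); x=M.T@(np.asarray(p)-c["origin"]); return np.array([f*x[0]/x[2]+c["cx"],f*x[1]/x[2]+c["cy"]])
def crop(src,x,y,w,h,k,out):
    im=cv2.imread(src) if isinstance(src,str) else src
    o=cv2.resize(im[y:y+h,x:x+w],None,fx=k,fy=k,interpolation=cv2.INTER_CUBIC)
    for i in range(0,w,10): cv2.putText(o,str(x+i) if i%20==0 else "",(i*k,8),0,.3,(0,255,255),1); cv2.line(o,(i*k,10),(i*k,14),(0,255,255),1)
    for i in range(0,h,10): cv2.putText(o,str(y+i) if i%20==0 else "",(0,i*k+4),0,.3,(0,255,255),1); cv2.line(o,(20,i*k),(24,i*k),(0,255,255),1)
    cv2.imwrite(out,o)
E
python3 - <<'E'
from h import *
crop("pics/top0.png",150,90,160,120,5,"pics/t_a.png")
crop("pics/scene0.png",160,160,130,170,3,"pics/s_a.png")
crop("pics/scene0.png",155,155,150,110,5,"pics/s_b.png")
crop("pics/scene0.png",300,260,110,100,5,"pics/s_c.png")
crop("pics/top0.png",140,150,90,100,5,"pics/t_c.png")
E
```

```text
(no output)
```

View pics/t_a.png

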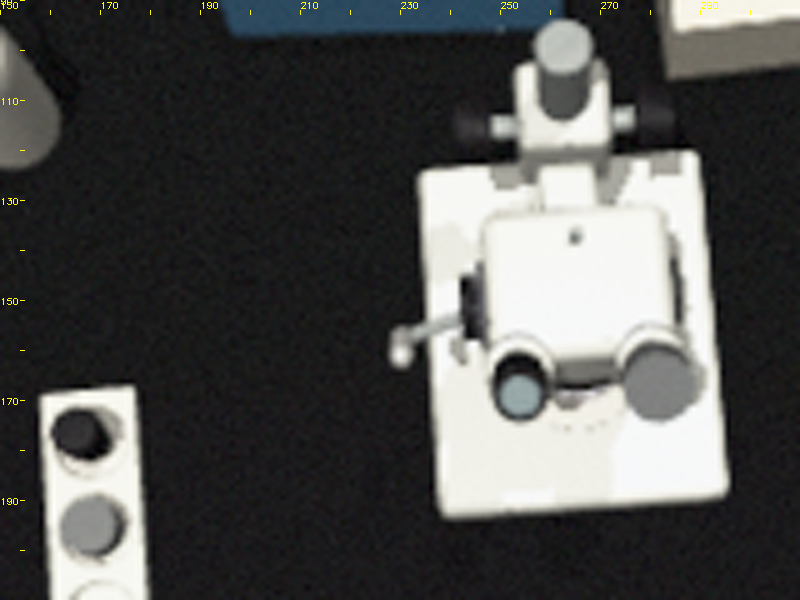

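View pics/s_b.png

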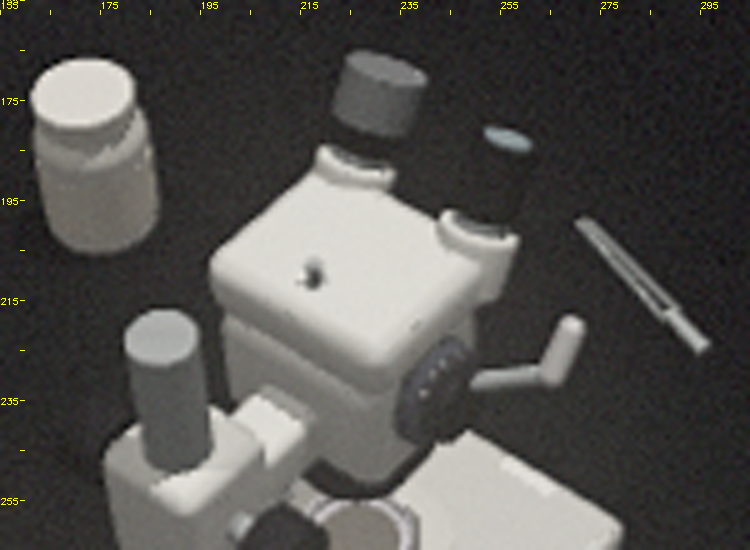

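View pics/s_c.png

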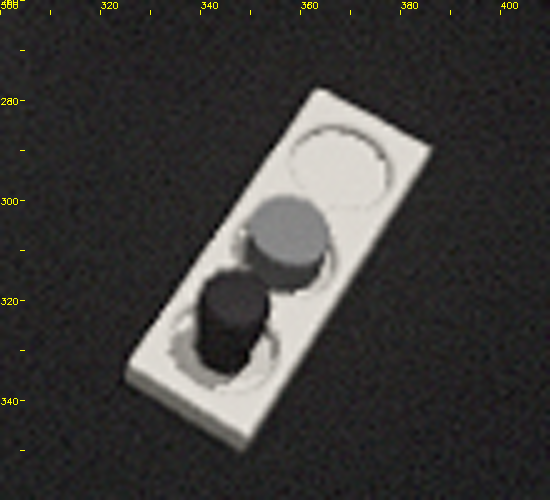

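View pics/t_c.png

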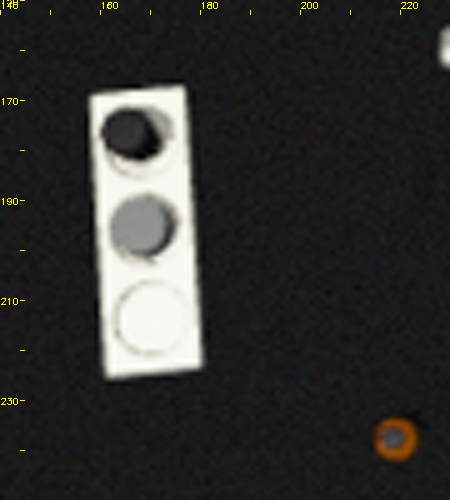

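View pics/s_a.png

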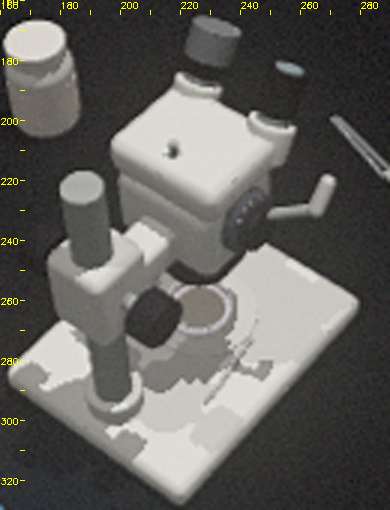

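Run:
```python
from h import *
np.set_printoptions(precision=4,suppress=True)
f=[(233.6,124.4),(290,120.2),(295.6,189),(238.4,194)]
F=np.array([onz("top",*p,0.026) for p in f]); print(F,F.mean(0)); 
print("sides",[np.linalg.norm(F[i]-F[(i+1)%4]) for i in range(4)])
x=(F[0]+F[1]-F[2]-F[3])/2; print("yaw",np.arctan2(x[1],x[0]))
S=[onz("scene",*p,0.026) for p in[(162.7,285),(279.3,260)]];print("scene foot",S)
for n,r in(("top",[(158,169),(177,167.4),(180.6,223.2),(161.2,225.4)]),("scene",[(325.6,332.4),(349.4,347.4),(386.4,290),(363.6,277.6)])):
    P=np.array([onz(n,*p,0.016) for p in r]); print(n,P,P.mean(0),[np.linalg.norm(P[i]-P[(i+1)%4]) for i in range(4)])
    x=(P[0]+P[1]-P[2]-P[3]); print("rackyaw",np.arctan2(x[1],x[0]))
print("well",onz("top",170.2,213.4,.016),onz("scene",368,293.4,.016))
print("captop",tri((232.4,168.6),(282,167)))
print("bare",tri((256.4,182.8),(253.8,169.4)))
print("tip",tri((269.6,219.4),(230.2,157.6)),tri((265.4,230.4),(230.2,161.4)))
```

```text
[[ 0.7824  0.0822  0.026 ]
 [ 0.7931 -0.1169  0.026 ]
 [ 0.5473 -0.128   0.026 ]
 [ 0.534   0.0679  0.026 ]] [ 0.6642 -0.0237  0.026 ]
sides [np.float64(0.19939791161029677), np.float64(0.2460185741243487), np.float64(0.19631987237941173), np.float64(0.24878985086354208)]
yaw 0.05133106601486104
scene foot [array([ 0.797 , -0.1072,  0.026 ]), array([0.5418, 0.0706, 0.026 ])]
top [[0.6295 0.3492 0.016 ]
 [0.6338 0.2826 0.016 ]
 [0.4387 0.2671 0.016 ]
 [0.4324 0.3335 0.016 ]] [0.5336 0.3081 0.016 ] [np.float64(0.06681343159399243), np.float64(0.19575824809989145), np.float64(0.06668102714815416), np.float64(0.19773270458306236)]
rackyaw 0.07925584276887594
scene [[0.6329 0.2849 0.016 ]
 [0.6289 0.3492 0.016 ]
 [0.4334 0.3355 0.016 ]
 [0.438  0.2706 0.016 ]] [0.5333 0.31   0.016 ] [np.float64(0.06442312924075931), np.float64(0.19598016915020175), np.float64(0.06510249915700285), np.float64(0.19543439374871954)]
rackyaw 0.07177188199416232
well [0.4729 0.3034 0.016 ] [0.4728 0.3048 0.016 ]
captop (array([ 0.5656, -0.0653,  0.291 ]), np.float64(0.002971644727647924))
bare (array([0.5624, 0.0093, 0.2873]), np.float64(0.00015706772059524343))
tip (array([0.6044, 0.0793, 0.2468]), np.float64(0.007558408264891365)) (array([0.6065, 0.0774, 0.2081]), np.float64(0.005350955183851632))
```

```bash
cat >> h.py <<'E'
YAW=0.055; ORG=np.array([0.662,-0.0228,0])
def own(p): return R.from_euler("z",YAW).apply(np.asarray(p)/1000)+ORG
def lever(th,r): a=np.radians(-40)+th; return own([-20+r*np.sin(a),104,190+r*np.cos(a)])
E
python3 - <<'E'
from h import *
np.set_printoptions(precision=4,suppress=True)
for th in(0,.349):
  for r in (36,50,58,64.5): print(th,r,lever(th,r),proj("scene",lever(th,r)),proj("top",lever(th,r)))
for n in((-97.5,-37.5,287),(-97.5,37.5,287)): print(own(n),proj("scene",own(n)),proj("top",own(n)))
E
```

```text
0 36 [0.6132 0.0787 0.2176] [265.1447 229.7648] [230.2179 157.8682]
0 50 [0.6042 0.0782 0.2283] [267.5214 224.3316] [230.0881 159.996 ]
0 58 [0.5991 0.0779 0.2344] [268.8846 221.2155] [230.0126 161.2347]
0 64.5 [0.5949 0.0777 0.2394] [269.9948 218.6776] [229.9504 162.2536]
0.349 36 [0.624  0.0793 0.2238] [262.3343 230.8233] [229.7997 153.7204]
0.349 50 [0.6192 0.079  0.237 ] [263.6264 225.7371] [229.4985 154.17  ]
0.349 58 [0.6165 0.0789 0.2445] [264.3719 222.8024] [229.3228 154.4324]
0.349 64.5 [0.6143 0.0787 0.2506] [264.9815 220.4026] [229.1779 154.6487]
[ 0.5667 -0.0656  0.287 ] [231.444  169.9246] [281.579  167.2597]
[0.5626 0.0093 0.287 ] [256.3874 182.9308] [253.8218 169.3406]
```

The lever is at the first stop: the model predicts its tip at (270,219) in scene and (230,162) in top, and I measured (269.6,219.4) and (230,161.4). The rims match too. I'll do the lever first, starting by turning the tool in yaw, shutting the fingers and rising.

```bash
python3 -m inch '0 0 -0.02 0 0 -0.101 1;0 0 -0.02 0 0 -0.101 1;0 0 -0.02 0 0 -0.101 1;0 0 -0.02 0 0 -0.101 1;0 0 0 0 0 0 1'
cat >> h.py <<'E'
def pose():
    s=state(); q=s["tool_rot"]; return np.array(s["tool_pos"]), R.from_quat([q[1],q[2],q[3],q[0]]), s
def goal(zaxis,xaxis):
    z=np.array(zaxis)/np.linalg.norm(zaxis); x=np.array(xaxis)-z*np.dot(xaxis,z); x/=np.linalg.norm(x)
    return R.from_matrix(np.c_[x,np.cross(z,x),z])
def delta(p,G=None):
    t,r,s=pose(); print("t",round(s["time"],2),"tcp",t.round(4),"F",np.round(s["contact_force"],1),"w",round(s["gripper_width"],3))
    print("shift",r.inv().apply(np.array(p)-t).round(4), "turn",(r.inv()*G).as_rotvec().round(4) if G else "")
DOWN=goal([0,0,-1],[-np.sin(YAW),np.cos(YAW),0])
E
python3 -c "
from h import *
delta([.545,.09,.305],DOWN)"
```

```text
time: 0.52
tool_pos: [0.2149, 0.5886, 0.3163]
tool_rot: [-0.001, 0.687, 0.727, 0.004]
contact_force: [-0.1, 1.2, 1.0]
gripper_width: 0.302
t 0.52 tcp [0.2149 0.5886 0.3163] F [-0.1  1.2  1. ] w 0.302
shift [-0.5163  0.3016  0.0091] turn [ 0.0037 -0.0064  0.0011]
```

```bash
python3 -m inch '-0.0323 0.0189 0 0 0 0 1;-0.0323 0.0189 0 0 0 0 1;-0.0323 0.0189 0 0 0 0 1;-0.0323 0.0189 0 0 0 0 1;-0.0323 0.0189 0 0 0 0 1;-0.0323 0.0189 0 0 0 0 1;-0.0323 0.0189 0 0 0 0 1;-0.0323 0.0189 0 0 0 0 1'
python3 -m inch '-0.0323 0.0189 0 0 0 0 1;-0.0323 0.0189 0 0 0 0 1;-0.0323 0.0189 0 0 0 0 1;-0.0323 0.0189 0 0 0 0 1;-0.0323 0.0189 0 0 0 0 1;-0.0323 0.0189 0 0 0 0 1;-0.0323 0.0189 0 0 0 0 1;-0.0323 0.0189 0 0 0 0 1;0 0 0 0 0 0 1;0 0 0 0 0 0 1'
python3 -c "
from h import *
delta([.553,.09,.232],DOWN)"
```

```text
time: 1.18
tool_pos: [0.3794, 0.3355, 0.3096]
tool_rot: [-0.0, 0.688, 0.725, -0.001]
contact_force: [-0.0, 0.3, -0.9]
gripper_width: -0.0
time: 2.02
tool_pos: [0.5442, 0.0859, 0.3092]
tool_rot: [-0.001, 0.69, 0.724, -0.001]
contact_force: [-0.7, -0.1, -0.6]
gripper_width: 0.003
t 2.02 tcp [0.5442 0.0859 0.3092] F [-0.7 -0.1 -0.6] w 0.003
shift [0.0036 0.0092 0.0772] turn [-0.0031 -0.0003 -0.006 ]
```

```bash
python3 -m inch '0.001 0.002 0.02 0 0 0 1;0.001 0.002 0.02 0 0 0 1;0.001 0.002 0.02 0 0 0 1;0.001 0.002 0.017 0 0 0 1;0 0 0 0 0 0 1;0 0 0 0 0 0 1'
python3 - <<'E'
from h import *
delta([.632,.09,.232],DOWN)
a=grab_frame("scene");b=grab_frame("top")
cv2.imwrite("pics/s1.png",a);cv2.imwrite("pics/t1.png",b)
crop(a,200,120,120,140,4,"pics/s1c.png");crop(b,200,110,100,90,6,"pics/t1c.png")
E
```

```text
time: 2.52
tool_pos: [0.5505, 0.0929, 0.2327]
tool_rot: [-0.001, 0.687, 0.726, -0.001]
contact_force: [-0.6, -0.6, -0.1]
gripper_width: 0.001
t 2.52 tcp [0.5505 0.0929 0.2327] F [-0.6 -0.6 -0.1] w 0.001
shift [-0.0074  0.0812  0.0004] turn [-0.0034 -0.0002 -0.0001]
```

View pics/s1c.png

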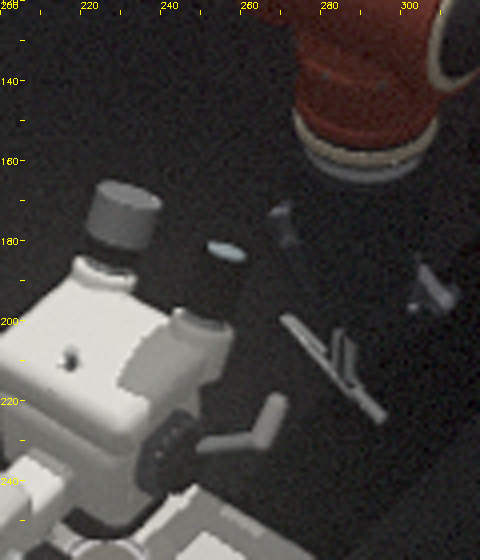

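View pics/t1c.png

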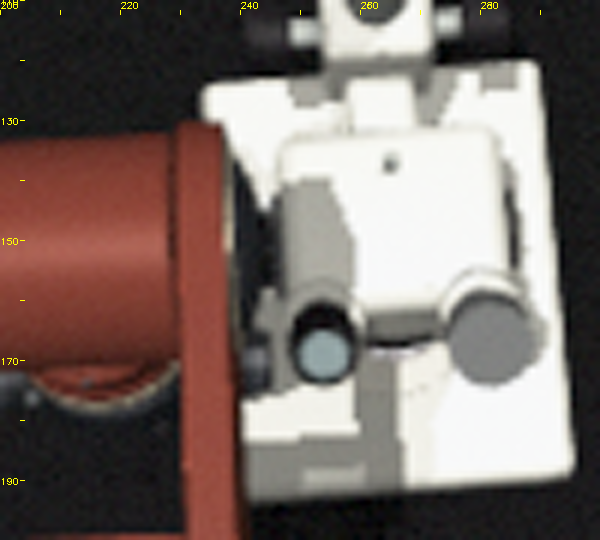

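The lever is untouched, with the fingers just in front of it on the robot's side. I'll push along tool y.

```bash
python3 -m inch '-0.004 0.01 0 0 0 0 1;-0.001 0.01 0 0 0 0 1;-0.001 0.008 0 0 0 0 1;0 0.007 0 0 0 0 1;0 0.007 0 0 0 0 1;0 0.006 0 0 0 0 1'
python3 -m inch '-0.0005 0.006 0 0 0 0 1;-0.0005 0.006 0 0 0 0 1;-0.0005 0.005 0 0 0 0 1;0 0.005 0 0 0 0 1;0 0 0 0 0 0 1'
python3 -c "
from h import *
delta([.632,.0885,.232],DOWN)"
```

```text
time: 3.12
tool_pos: [0.6009, 0.0901, 0.2346]
tool_rot: [-0.001, 0.688, 0.726, 0.001]
contact_force: [-3.4, 4.9, 1.6]
gripper_width: -0.002
time: 3.53
tool_pos: [0.6232, 0.0878, 0.234]
tool_rot: [0.0, 0.688, 0.726, -0.0]
contact_force: [-0.1, 0.4, 0.1]
gripper_width: 0.002
t 3.53 tcp [0.6232 0.0878 0.234 ] F [-0.1  0.4  0.1] w 0.002
shift [0.0002 0.0088 0.002 ] turn [ 0.0002  0.0007 -0.0011]
```

```bash
python3 -m inch '0 0.003 0 0 0 0 1;0 0.003 0 0 0 0 1;0 0.003 0 0 0 0 1;0 0 0 0 0 0 1;0 0 0 0 0 0 1'
python3 - <<'E'
from h import *
delta([.632,.0885,.232],DOWN)
a=grab_frame("scene");cv2.imwrite("pics/s2.png",a)
crop(a,200,160,120,100,6,"pics/s2c.png")
for th in(.698,1.047,1.396): print(th,proj("scene",lever(th,36)).round(1),proj("scene",lever(th,64.5)).round(1))
E
```

```text
time: 3.95
tool_pos: [0.6313, 0.0886, 0.2343]
tool_rot: [0.0, 0.688, 0.726, -0.0]
contact_force: [1.0, 0.5, 0.1]
gripper_width: -0.003
t 3.95 tcp [0.6313 0.0886 0.2343] F [1.  0.5 0.1] w -0.003
shift [-0.0002  0.0007  0.0023] turn [-0.0001  0.0001 -0.0009]
0.698 [259.1 233.5] [259.1 225.1]
1.047 [255.8 237.4] [253.  232.3]
1.396 [252.9 242.2] [247.7 241. ]
```

View pics/s2c.png

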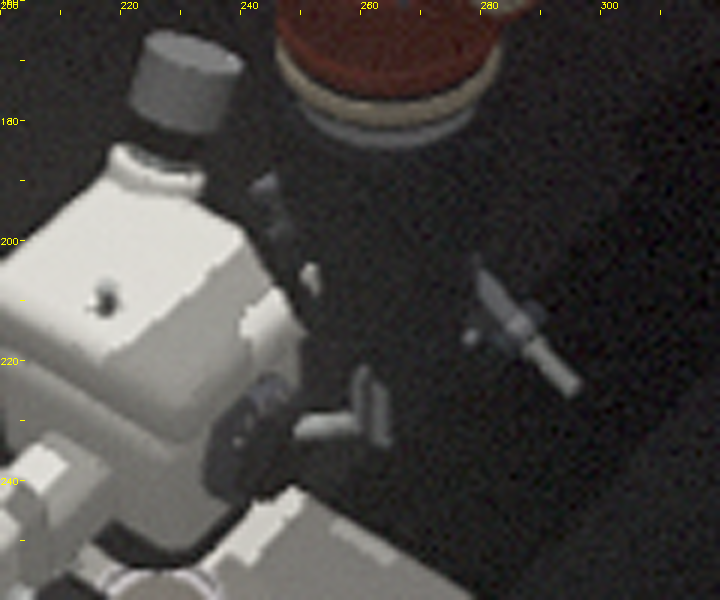

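The grip is hidden by the fingers, and the thin arm ends near (258,230), which isn't where the fourth stop should put it. I'll back off and look again.

```bash
python3 -m inch '0 -0.02 0 0 0 0 1;0 -0.02 0 0 0 0 1;0 -0.03 0 0 0 0 1;0 0 0 0 0 0 1'
python3 - <<'E'
from h import *
delta([.632,.0885,.232],DOWN)
print(proj("scene",[.6313,.0886,.234]),proj("scene",lever(0,0)))
a=grab_frame("scene");cv2.imwrite("pics/s3.png",a)
crop(a,200,160,120,100,6,"pics/s3c.png")
E
```

```text
time: 4.33
tool_pos: [0.5573, 0.0851, 0.2332]
tool_rot: [-0.001, 0.687, 0.726, -0.001]
contact_force: [-0.3, -0.5, -0.3]
gripper_width: 0.001
t 4.33 tcp [0.5573 0.0851 0.2332] F [-0.3 -0.5 -0.3] w 0.001
shift [-0.0007  0.0748  0.001 ] turn [-0.0037 -0.0001 -0.0002]
[263.44811825 231.75852137] [259.08344008 243.62050855]
```

View pics/s3c.png

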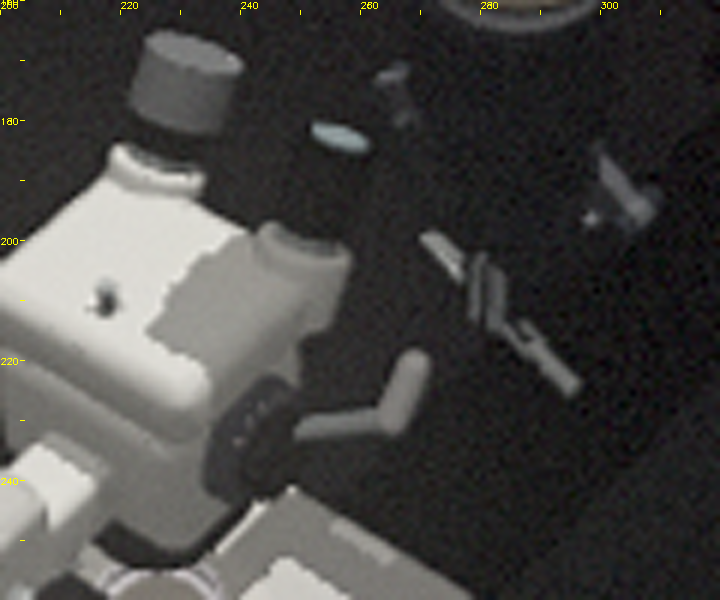

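The lever hasn't moved. The shut fingertips are narrower than I assumed and slid past the outside of the grip, which explains the sideways force. I'll repeat the push centred on the grip, moving tool x by −9.5 mm.

```bash
python3 -m inch '-0.005 0 0 0 0 0 1;-0.0045 0 0 0 0 0 1;0 0.01 0 0 0 0 1;0 0.01 0 0 0 0 1;0 0.01 0 0 0 0 1;0 0 0 0 0 0 1'
python3 -m inch '0 0.006 0 0 0 0 1;0 0.006 0 0 0 0 1;0 0.006 0 0 0 0 1;0 0 0 0 0 0 1'
python3 - <<'E'
from h import *
delta([.632,.079,.232],DOWN)
a=grab_frame("scene");cv2.imwrite("pics/s4.png",a)
crop(a,200,160,120,100,6,"pics/s4c.png")
E
```

```text
time: 4.88
tool_pos: [0.593, 0.0769, 0.2366]
tool_rot: [-0.001, 0.688, 0.726, -0.001]
contact_force: [-0.1, -0.1, 0.2]
gripper_width: 0.001
time: 5.22
tool_pos: [0.6113, 0.078, 0.2338]
tool_rot: [0.0, 0.688, 0.726, 0.0]
contact_force: [0.5, 0.4, -0.1]
gripper_width: -0.002
t 5.22 tcp [0.6113 0.078  0.2338] F [ 0.5  0.4 -0.1] w -0.002
shift [-0.0002  0.0207  0.0018] turn [ 0.0006 -0.     -0.0009]
```

View pics/s4c.png

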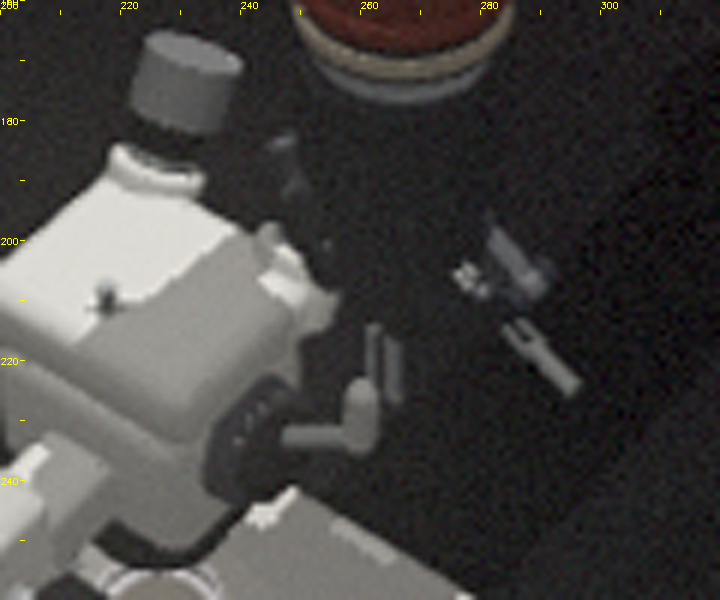

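The push works: the grip now spans (259,233) to (259,224), which matches the third stop. I'll keep going to x≈0.632.

```bash
python3 -m inch '0 0.005 0 0 0 0 1;0 0.005 0 0 0 0 1;0 0.004 0 0 0 0 1;0 0.003 0 0 0 0 1;0 0.002 0 0 0 0 1;0 0 0 0 0 0 1;0 0 0 0 0 0 1'
python3 - <<'E'
from h import *
delta([.632,.079,.232],DOWN)
a=grab_frame("scene");cv2.imwrite("pics/s5.png",a)
crop(a,200,160,120,100,6,"pics/s5c.png")
E
```

```text
time: 5.85
tool_pos: [0.6291, 0.079, 0.2343]
tool_rot: [0.0, 0.688, 0.726, 0.0]
contact_force: [-0.1, 0.1, 0.3]
gripper_width: 0.003
t 5.85 tcp [0.6291 0.079  0.2343] F [-0.1  0.1  0.3] w 0.003
shift [-0.0002  0.0029  0.0023] turn [ 0.001   0.0001 -0.0008]
```

View pics/s5c.png

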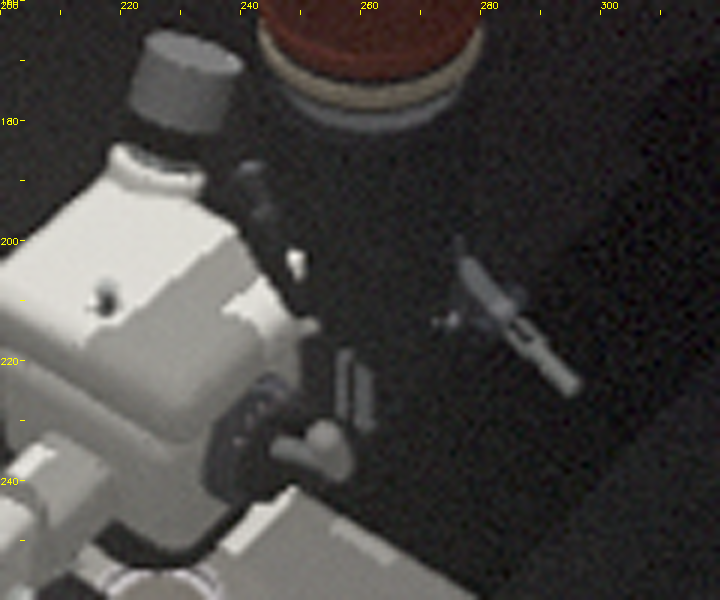

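The lever is at the fourth stop: the grip runs (256,238) to (254,231) against a predicted (255.8,237.4) to (253,232.3), with no force left. Now back off, rise and tilt for the cap.

```bash
python3 -m inch '0 -0.02 0 0 0 0 1;0 -0.03 0 0 0 0 1;0 -0.035 0 0 0 0 1;0 -0.02 -0.03 0 0 0 0.8;0 -0.01 -0.035 0 0 0 0.6;0 0 -0.035 0 0 0 0.4;0 0 -0.035 0 0 0 0.3;-0.02 0 -0.035 0 0 0 0.3'
python3 -m inch '-0.02 0 0 -0.105 0 0 0.3;-0.02 0 0 -0.105 0 0 0.3;-0.02 0 0 -0.105 0 0 0.3;-0.02 0 0 -0.105 0 0 0.3;-0.02 0 0 -0.104 0 0 0.3;0 0 0 0 0 0 0.3;0 0 0 0 0 0 0.3'
cat >> h.py <<'E'
c,s_=np.cos(YAW),np.sin(YAW)
TILT=goal([.5*c,.5*s_,-.866],[-s_,c,0])
AX=own([-97.5-500,-37.5,287+866])-own([-97.5,-37.5,287])
RIM=own([-97.5,-37.5,287])
E
python3 -c "
from h import *
delta(RIM+.06*AX,TILT)"
```

```text
time: 6.57
tool_pos: [0.5143, 0.0546, 0.4064]
tool_rot: [0.0, 0.686, 0.727, 0.001]
contact_force: [1.0, -0.3, -0.0]
gripper_width: 0.694
time: 7.15
tool_pos: [0.5194, -0.0479, 0.4037]
tool_rot: [0.178, 0.665, 0.7, 0.188]
contact_force: [0.0, 0.3, 0.4]
gripper_width: 0.702
t 7.15 tcp [ 0.5194 -0.0479  0.4037] F [0.  0.3 0.4] w 0.702
shift [-0.0202 -0.0182  0.0643] turn [-0.0002  0.0016 -0.0033]
```

```bash
python3 -m inch '-0.01 -0.009 0 0 0 0 0.3;-0.01 -0.009 0.01 0 0 0 0.3;0 0 0.027 0 0 0 0.3;0 0 0.027 0 0 0 0.3;0 0 0 0 0 0 0.3;0 0 0 0 0 0 0.3'
python3 - <<'E'
from h import *
delta(RIM-.016*AX,TILT)
a=grab_frame("scene");b=grab_frame("top")
crop(a,190,120,100,90,6,"pics/s6c.png");crop(b,230,110,90,100,6,"pics/t6c.png")
print(proj("scene",pose()[0]),proj("top",pose()[0]))
E
```

```text
time: 7.65
tool_pos: [0.538, -0.0649, 0.3385]
tool_rot: [0.176, 0.664, 0.702, 0.187]
contact_force: [-0.3, 0.4, 1.2]
gripper_width: 0.702
t 7.65 tcp [ 0.538  -0.0649  0.3385] F [-0.3  0.4  1.2] w 0.702
shift [-0.0024 -0.0007  0.0749] turn [-0.0034 -0.0021  0.0003]
[238.64899214 146.22662884] [283.13323404 173.44101978]
```

View pics/s6c.png

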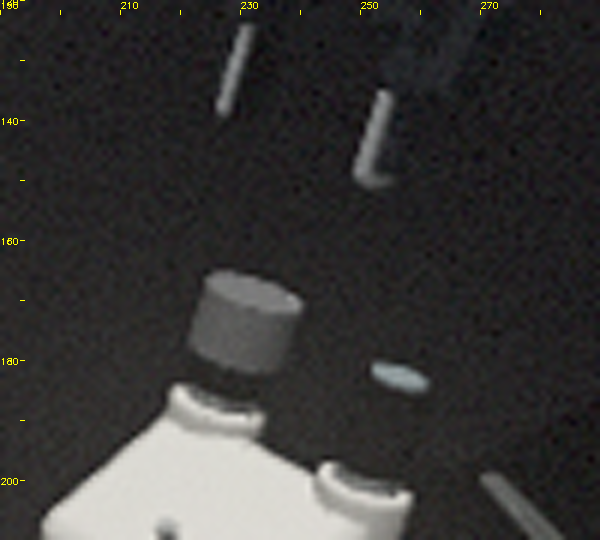

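View pics/t6c.png

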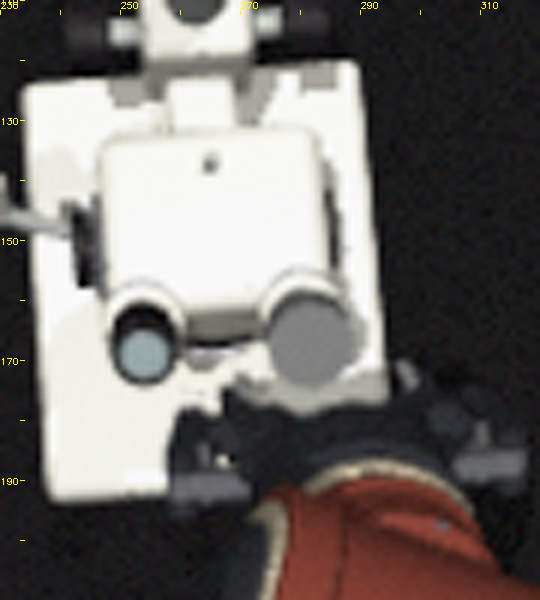

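The fingertips at (227,138) and (250,150) straddle the cap axis evenly and stand about 5 mm behind the nominal TCP. Advancing.

```bash
python3 -m inch '-0.0024 -0.0007 0.01 0 0 0 0.3;0 0 0.015 0 0 0 0.3;0 0 0.015 0 0 0 0.3;0 0 0.012 0 0 0 0.3;0 0 0.01 0 0 0 0.3;0 0 0.008 0 0 0 0.3;0 0 0.006 0 0 0 0.3;0 0 0 0 0 0 0.3;0 0 0 0 0 0 0.3'
python3 - <<'E'
from h import *
delta(RIM-.016*AX,TILT)
a=grab_frame("scene")
crop(a,190,120,100,90,6,"pics/s7c.png")
E
```

```text
time: 8.5
tool_pos: [0.5755, -0.0665, 0.2737]
tool_rot: [0.178, 0.664, 0.701, 0.188]
contact_force: [-0.2, 0.0, 0.3]
gripper_width: 0.705
t 8.5 tcp [ 0.5755 -0.0665  0.2737] F [-0.2  0.   0.3] w 0.705
shift [ 0.0013 -0.0009  0.0002] turn [ 0.0003  0.0003 -0.0007]
```

View pics/s7c.png

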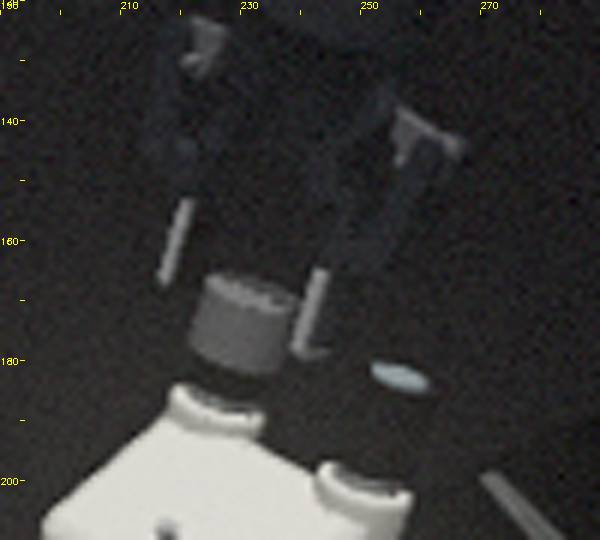

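```bash
python3 -m inch '0.001 -0.0005 0.002 0 0 0 0.35;0 0 0 0 0 0 0.45;0 0 0 0 0 0 1;0 0 0 0 0 0 1;0 0 0 0 0 0 1;0 0 0 0 0 0 1;0 0 0 0 0 0 1'
python3 - <<'E'
from h import *
delta(RIM-.016*AX,TILT)
a=grab_frame("scene")
crop(a,190,120,100,90,6,"pics/s8c.png")
E
```

```text
time: 9.13
tool_pos: [0.5761, -0.0655, 0.2728]
tool_rot: [0.179, 0.664, 0.701, 0.188]
contact_force: [-3.8, -0.8, 5.7]
gripper_width: 0.448
t 9.13 tcp [ 0.5761 -0.0655  0.2728] F [-3.8 -0.8  5.7] w 0.448
shift [ 0.0004 -0.001  -0.001 ] turn [ 0.0016  0.0007 -0.0004]
```

View pics/s8c.png

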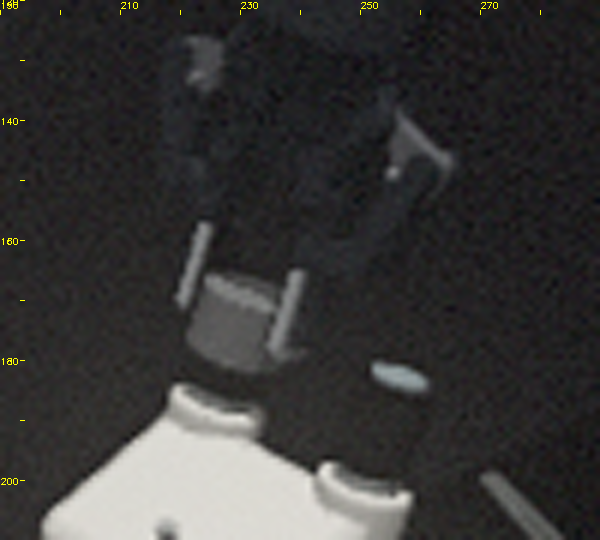

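The cap is gripped: opening 0.45 is about 38 mm, and the ~7 N along the axis comes from the pads swinging forward. Pulling straight out along the axis.

```bash
python3 -m inch '0 0 -0.004 0 0 0 1;0 0 -0.006 0 0 0 1;0 0 -0.008 0 0 0 1;0 0 -0.01 0 0 0 1;0 0 -0.012 0 0 0 1;0 0 -0.015 0 0 0 1;0 0 -0.02 0 0 0 1;0 0 -0.02 0 0 0 1;0 0 0 0 0 0 1'
python3 - <<'E'
from h import *
delta(RIM-.016*AX,TILT)
a=grab_frame("scene")
crop(a,190,80,120,120,5,"pics/s9c.png")
E
```

```text
time: 9.93
tool_pos: [0.5282, -0.0686, 0.3597]
tool_rot: [0.182, 0.664, 0.701, 0.189]
contact_force: [0.2, 0.9, 1.8]
gripper_width: 0.449
t 9.93 tcp [ 0.5282 -0.0686  0.3597] F [0.2 0.9 1.8] w 0.449
shift [ 0.0012 -0.0036  0.0982] turn [0.007  0.0038 0.0005]
```

View pics/s9c.png

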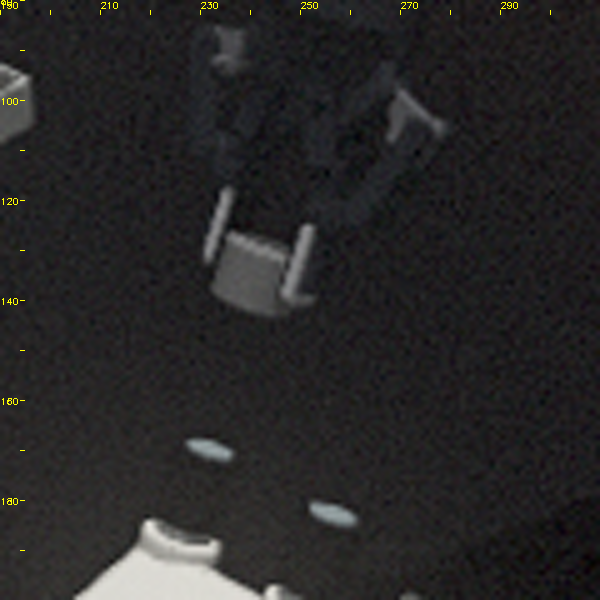

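The cap is off and both eyepieces are now bare, with rims at (231,170) and (255,183). Next I'll turn upright while moving towards the rack.

```bash
python3 -m inch '0.02 0 -0.01 0 0 0 1;0.03 0 0 0.1 0 0 1;0.03 0 0 0.1 0 0 1;0.03 0 0 0.1 0 0 1;0.03 0 0 0.1 0 0 1;0.03 0 0 0.1 0 0 1;0 0 0 0 0 0 1;0 0 0 0 0 0 1'
python3 -c "
from h import *
G=goal([0,0,-1],[-np.sin(.07),np.cos(.07),0])
delta([.4722,.3042,.14],G)"
```

```text
time: 10.65
tool_pos: [0.5145, 0.1027, 0.3598]
tool_rot: [0.007, 0.687, 0.727, 0.007]
contact_force: [-0.6, -0.3, -0.3]
gripper_width: 0.445
t 10.65 tcp [0.5145 0.1027 0.3598] F [-0.6 -0.3 -0.3] w 0.445
shift [ 0.2037 -0.0349  0.2191] turn [ 0.0193  0.0006 -0.0127]
```

```bash
python3 -m inch '0.03 -0.004 0 0.0193 0 -0.0127 1;0.03 -0.006 0 0 0 0 1;0.03 -0.006 0.01 0 0 0 1;0.03 -0.006 0.02 0 0 0 1;0.03 -0.006 0.03 0 0 0 1;0.03 -0.004 0.03 0 0 0 1;0.02 -0.003 0.03 0 0 0 1;0.004 0 0.03 0 0 0 1;0 0 0.03 0 0 0 1;0 0 0 0 0 0 1'
python3 -m inch '0 0 0.02 0 0 0 1;0 0 0.02 0 0 0 1;0 0 0 0 0 0 1;0 0 0 0 0 0 1'
python3 - <<'E'
from h import *
G=goal([0,0,-1],[-np.sin(.07),np.cos(.07),0])
delta([.4722,.3042,.14],G)
a=grab_frame("scene");b=grab_frame("top")
crop(a,280,200,120,130,5,"pics/s10c.png");crop(b,130,140,110,110,5,"pics/t10c.png")
print(proj("scene",pose()[0]))
E
```

```text
time: 11.48
tool_pos: [0.4629, 0.2985, 0.1758]
tool_rot: [-0.0, 0.683, 0.73, -0.004]
contact_force: [-0.4, -0.8, -1.8]
gripper_width: 0.444
time: 11.82
tool_pos: [0.4674, 0.3002, 0.1443]
tool_rot: [0.002, 0.684, 0.73, 0.001]
contact_force: [-0.0, 0.6, 0.0]
gripper_width: 0.45
t 11.82 tcp [0.4674 0.3002 0.1443] F [-0.   0.6  0. ] w 0.45
shift [0.0037 0.0051 0.0043] turn [ 0.0041  0.0007 -0.0045]
[376.50252206 260.34139911]
```

View pics/s10c.png

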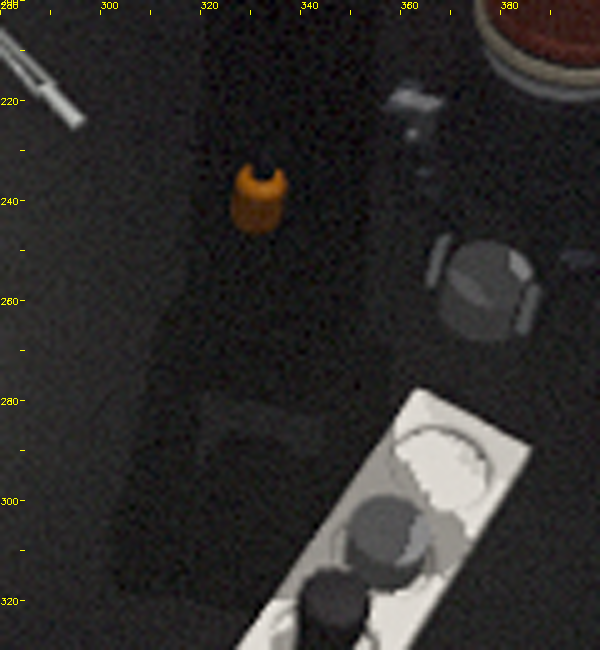

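View pics/t10c.png

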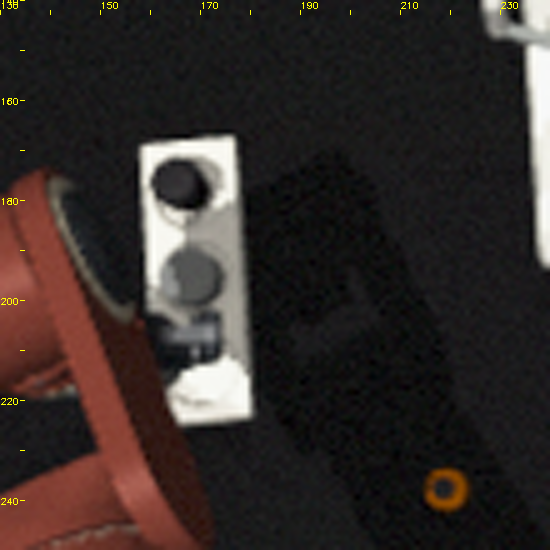

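Run:
```python
from h import *
t=pose()[0]; a=np.linspace(0,6.28,60)
for dz in(-.010,-.006,-.002):
  P=np.array([proj("scene",t+[.02*np.cos(i),.02*np.sin(i),h]) for i in a for h in(dz,dz+.027)])
  print(dz,"x",P[:,0].min(),P[:,0].max(),"y",P[:,1].min(),P[:,1].max())
print("obs x",280+438/5,280+540/5,"y",200+240/5,200+342/5)
```

```text
-0.01 x 367.25486524148164 386.4740481781959 y 249.1658247267444 269.77451506704864
-0.006 x 367.5255965417888 386.7999961202144 y 248.09938743238442 268.75206199885383
-0.002 x 367.79769262109585 387.12762279740514 y 247.027536526535 267.7243765708632
obs x 367.6 388.0 y 248.0 268.4
```

The held cap's outline matches the model for TCP + (0,0,−6 mm) to within a pixel, so it is upright and centred. I'll correct xy and descend.

```bash
python3 -m inch '0.0037 0.0051 0 0.004 0 0 1;0 0 0.02 0 0 0 1;0 0 0.025 0 0 0 1;0 0 0.025 0 0 0 1;0 0 0.02 0 0 0 1;0 0 0.01 0 0 0 1;0 0 0 0 0 0 1;0 0 0 0 0 0 1'
python3 - <<'E'
from h import *
G=goal([0,0,-1],[-np.sin(.07),np.cos(.07),0])
delta([.4722,.3042,.018],G)
a=grab_frame("scene");cv2.imwrite("pics/s11.png",a)
crop(a,320,250,90,80,7,"pics/s11c.png")
E
```

```text
time: 12.58
tool_pos: [0.4731, 0.3057, 0.0448]
tool_rot: [0.0, 0.683, 0.73, 0.001]
contact_force: [0.8, -0.1, -0.2]
gripper_width: 0.445
t 12.58 tcp [0.4731 0.3057 0.0448] F [ 0.8 -0.1 -0.2] w 0.445
shift [-0.0014 -0.001   0.0268] turn [ 0.0016 -0.0002 -0.0031]
```

View pics/s11c.png

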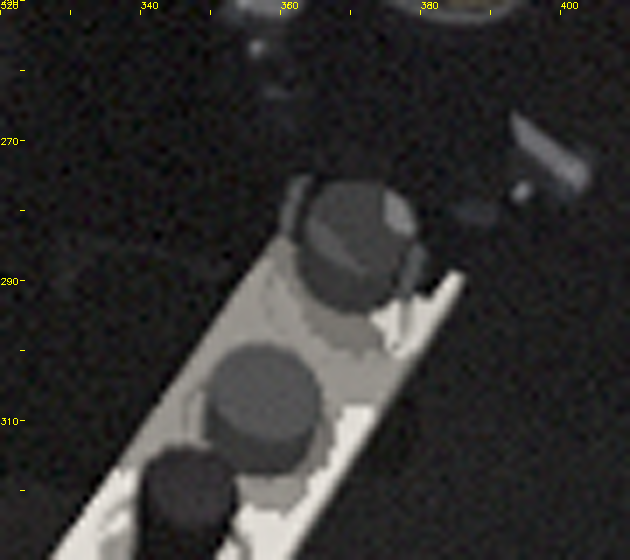

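```bash
python3 -m inch '-0.0014 -0.001 0.006 0 0 0 1;0 0 0.007 0 0 0 1;0 0 0.006 0 0 0 1;0 0 0.004 0 0 0 1;0 0 0.002 0 0 0 1;0 0 0 0 0 0 1;0 0 0 0 0 0 1'
python3 - <<'E'
from h import *
G=goal([0,0,-1],[-np.sin(.07),np.cos(.07),0])
delta([.4722,.3042,.017],G)
a=grab_frame("scene");cv2.imwrite("pics/s12.png",a)
crop(a,320,250,90,80,7,"pics/s12c.png")
E
```

```text
time: 13.22
tool_pos: [0.4714, 0.3039, 0.0188]
tool_rot: [0.0, 0.683, 0.73, 0.0]
contact_force: [-0.2, -0.4, -0.1]
gripper_width: 0.449
t 13.22 tcp [0.4714 0.3039 0.0188] F [-0.2 -0.4 -0.1] w 0.449
shift [0.0003 0.0008 0.0018] turn [ 0.0006  0.0002 -0.0031]
```

View pics/s12c.png

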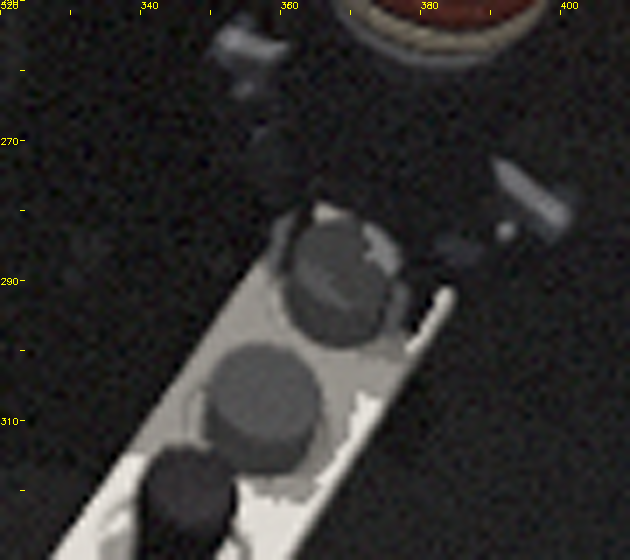

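```bash
python3 -m inch '0 0.0005 0.001 0 0 0 1;0 0 0.001 0 0 0 1;0 0 0 0 0 0 1;0 0 0 0 0 0 1'
python3 -m inch '0 0 0.001 0 0 0 1;0 0 0 0 0 0 1;0 0 0 0 0 0 1'
```

```text
time: 13.6
tool_pos: [0.4724, 0.3041, 0.0178]
tool_rot: [0.0, 0.683, 0.73, 0.001]
contact_force: [-2.3, -1.3, 5.9]
gripper_width: 0.447
time: 13.85
tool_pos: [0.4727, 0.3042, 0.0177]
tool_rot: [0.001, 0.683, 0.73, 0.001]
contact_force: [-3.9, -2.6, 10.4]
gripper_width: 0.45
```

Run:
```python
from h import *
a=grab_frame("scene");cv2.imwrite("pics/s13.png",a)
crop(a,335,265,60,60,10,"pics/s13c.png")
ang=np.linspace(0,6.28,60)
w=np.array([.4722,.3042]);m=w+.062*np.array([np.cos(.0755),np.sin(.0755)])
for n,c in(("cap",w),("two",m)):
  for z in(.010,.016):
    P=np.array([proj("scene",[c[0]+.02*np.cos(i),c[1]+.02*np.sin(i),z+h]) for i in ang for h in(0,.027)])
    print(n,z,P.min(0).round(1),P.max(0).round(1))
```

```text
cap 0.01 [359.6 281.8] [377.3 301.2]
cap 0.016 [360.  280.4] [377.7 299.9]
two 0.01 [348.  298.7] [366.  318.8]
two 0.016 [348.3 297.4] [366.4 317.5]
```

View pics/s13c.png

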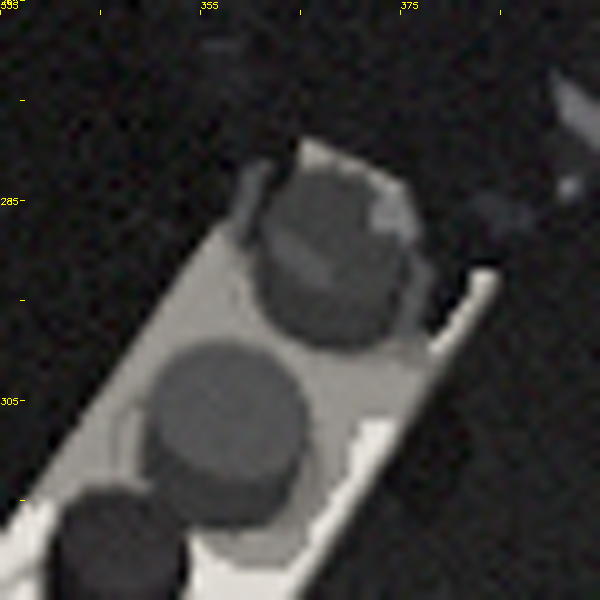

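Allowing for the −1 px bias seen on cap_two, the cap's outline (x 360–376, lower edge 300.2) matches one seated on the floor, and the lateral position fits. Ease off, release and rise.

```bash
python3 -m inch '0 0 -0.001 0 0 0 1;0 0 0 0 0 0 1'
python3 -m inch '0 0 0 0 0 0 0.45;0 0 0 0 0 0 0.4;0 0 0 0 0 0 0.3;0 0 0 0 0 0 0.2;0 0 0 0 0 0 0.2;0 0 0 0 0 0 0.2'
python3 -m inch '0 0 -0.005 0 0 0 0.2;0 0 -0.015 0 0 0 0.2;0 0 -0.03 0 0 0 0.2;0 0 -0.04 0 0 0 0.2;0 0 -0.04 0 0 0 0.2;0 -0.02 -0.04 0 0 0 0.2;0.02 -0.03 -0.02 0 0 0 0.2;0.035 -0.02 0 0 0 0 0.2;0.035 -0.02 0 0 0 0 0.2;0.035 0 0 0 0 0 0.2'
python3 -m inch '0.035 0 0 0 0 0 0.2;0.035 0 0 0 0 0 0.2;0.035 0 0 0 0 0 0.2;0.02 0 0 0 0 0 0.2;0 0 0 0 0 0 0.2;0 0 0 0 0 0 0.2'
python3 - <<'E'
from h import *
a=grab_frame("scene");b=grab_frame("top")
cv2.imwrite("pics/s14.png",a);cv2.imwrite("pics/t14.png",b)
crop(a,320,260,80,90,6,"pics/s14c.png");crop(a,160,150,150,110,5,"pics/s14d.png");crop(b,140,130,160,120,5,"pics/t14c.png")
E
```

```text
time: 14.07
tool_pos: [0.4727, 0.3042, 0.0178]
tool_rot: [0.001, 0.683, 0.73, 0.001]
contact_force: [-0.9, -0.3, 5.2]
gripper_width: 0.451
time: 14.57
tool_pos: [0.4718, 0.3038, 0.0166]
tool_rot: [0.0, 0.683, 0.73, -0.0]
contact_force: [-0.3, 0.1, 0.7]
gripper_width: 0.798
time: 15.4
tool_pos: [0.3723, 0.424, 0.2058]
tool_rot: [0.0, 0.683, 0.731, 0.001]
contact_force: [0.1, 0.4, 1.2]
gripper_width: 0.797
time: 15.9
tool_pos: [0.3663, 0.548, 0.2039]
tool_rot: [0.0, 0.683, 0.731, -0.0]
contact_force: [-0.3, -0.3, -0.1]
gripper_width: 0.803
```

View pics/s14c.png

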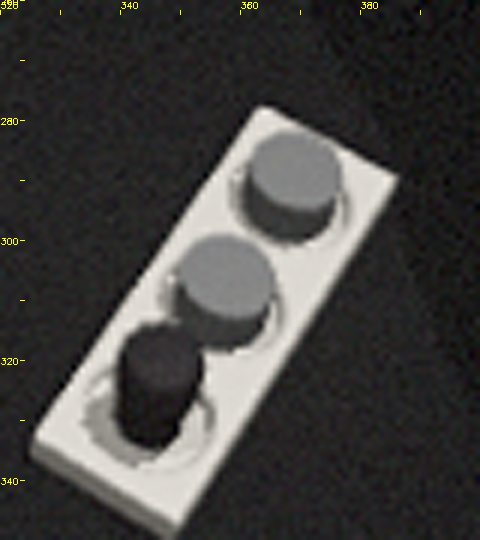

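View pics/s14d.png

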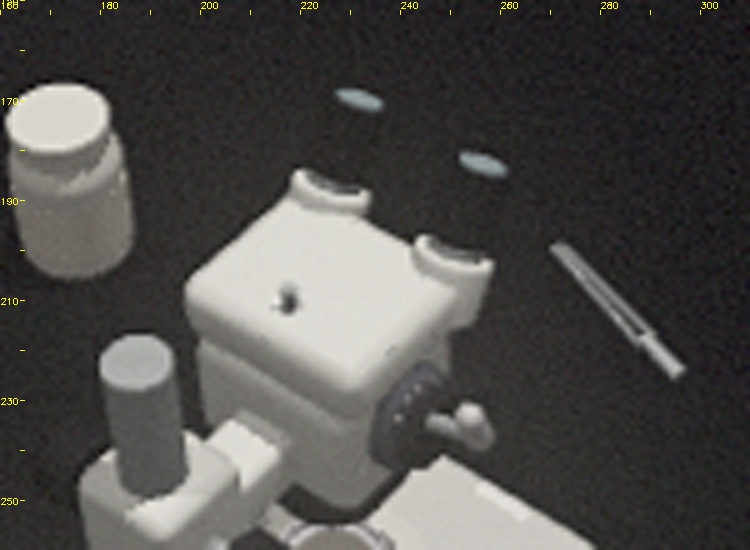

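View pics/t14c.png

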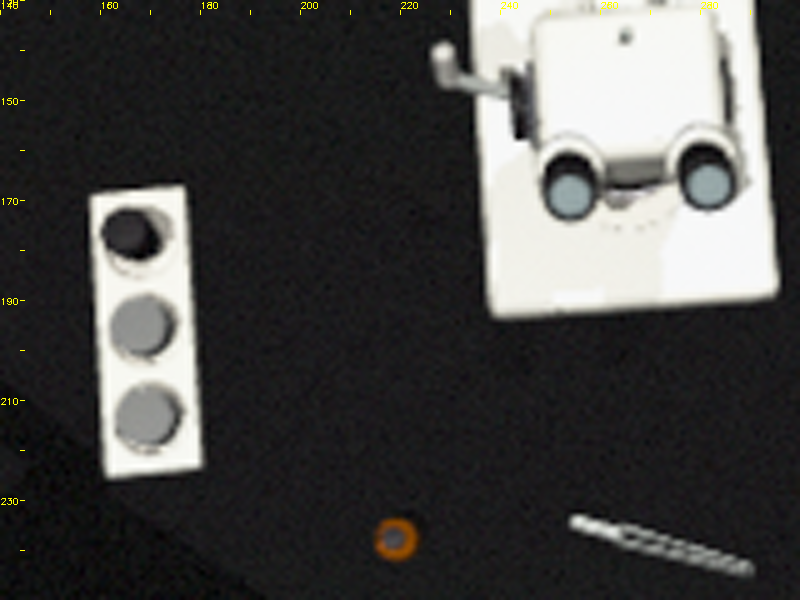

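Run:
```python
from h import *
ims={n:cv2.imread(f"pics/{k}14.png") for n,k in(("scene","s"),("top","t"))}
for n,(x,y,w,h) in(("scene",(340,272,45,48)),("top",(155,184,30,40))):
    g=ims[n][y:y+h,x:x+w].max(2); m=((g>110)&(g<165)).astype(np.uint8)
    m=cv2.morphologyEx(m,cv2.MORPH_OPEN,np.ones((3,3)))
    k,_,st,c=cv2.connectedComponentsWithStats(m)
    P=[onz(n,*(c[i]+[x,y]),.037) for i in range(1,k) if st[i,4]>60]; print(n,[p.round(4) for p in P],st[1:,4], np.linalg.norm(P[0]-P[1]) if len(P)>1 else "")
for th in(.698,1.047,1.396): print(th,proj("top",lever(th,36)).round(1),proj("top",lever(th,62)).round(1),proj("scene",lever(th,62)).round(1))
```

```text
scene [array([0.4707, 0.3032, 0.037 ]), array([0.534 , 0.3082, 0.037 ])] [155 171] 0.0634784075634701
top [array([0.5353, 0.3091, 0.037 ]), array([0.4737, 0.304 , 0.037 ])] [98 99] 0.06179820498782422
0.698 [229.5 149.4] [228.7 147. ] [259.1 225.9]
1.047 [229.3 145.5] [228.3 140.1] [253.3 232.7]
1.396 [229.2 142.6] [228.3 135. ] [248.1 241.1]
```

The cap-to-cap_two spacing is 61.8–63.5 mm (expected 62) and both tops fit the seated height. The lever tip at top (228,139.5) and scene (253,232) matches the fourth stop. Handing in.

```bash
python3 -c "
from plant import *
print(state()['time'],job_done())"
```

```text
the job is handed in; nothing more can be done
16.0 None
```

The dust cap is in the empty well, open side down, and the magnification lever is at its fourth stop. I handed the job in at 16.0 s; no verdict was given.

- **Lever:** My first push slid past the outside of the grip and left it at the first stop, because the shut fingertips are narrower than I had assumed. The second push, centred on the grip, took it over. In the last pictures its tip is within about 1 px of the fourth-stop prediction in both views.
- **Cap:** I drew it off along the eyepiece axis and lowered it until it touched the floor, at about 6–10 N, while still gripped. I then eased off and released it. It measures about 1–2 mm from the well centre and 61.8–63.5 mm from the other cap (expected 62). It looks upright and fits the seated height, which I checked only to about a pixel against the other cap.
- **Other things:** The other cap, spare eyepiece, jar, vial and tweezers looked unmoved by eye. I did not check the dish separately; it was only partly in view. The arm ended clear of everything.

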